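# Thread the matching spacer plate onto the two-pin stand

### The arm

A 6-joint arm with a two-finger parallel gripper is mounted at the origin on a cart in front of the work surface, level with it; the furniture and walls round the work are solid. World frame = base frame: x ahead of the robot, y to its left, z up, the work surface at z = 0. Lengths are in m, angles in rad, forces in N, time in s.
With the tool pointing down it reaches from about 0.4 to 0.925 m from the base axis. Payload 3.4 kg.
Tool frame: the origin (TCP) lies at the very end of the fingers, on their centre line; the grasp point (between the pads) lies 19 mm behind it (r.grip_point_offset is the distance from the TCP to the grasp point, in m); y points along the fingers, x is the direction in which the jaws open and shut, and the axes are right-handed (so a half turn about y gives the same grasp; the last joint's range is limited). The gripper opens to 85 mm and grips with 20 to 120 N. Pads are 22 mm wide; open, the fingers measure 114 mm over their backs; the gripper's body (76 mm by 85 mm) begins 54 mm behind the grasp point. The pads swing forward as they close: fully open they stand 13 mm farther back than shut.
Start: joints at [1.226, 0.307, 1.506, -0, 1.328, -0.073], TCP at [0.154, 0.554, 0.231] pointing down, gripper open.
Joint ranges: [-3.12, 3.12], [-1.05, 2.28], [0.14, 2.33], [-1.42, 4.57], [0.1, 2.73], [-2.68, 2.68]. Speed limits (rad/s): [2.57, 2.57, 3.14, 3.14, 3.14, 3.14].

### API

Orientations are given as a rotation vector (axis times angle).
In Python, from station import r, vision gives the robot as it stands.
- The arm moves only by the tool send_rows, never from a script. Its argument "series" is one flat list of numbers, 5 for each row, row after row: the shift along the tool's x, y, z in m, then the turn about the tool's y in rad, then the gripper's target within -1 to 1 (fully open at 1, half-way at 0, shut at -1). In form: [x, y, z, twist, jaw, x, y, z, twist, jaw, ...]. A call has 1 to 10 rows; each row shifts and turns the commanded pose from where the row before left it, along the tool's axes as they then stand; what a row does not reach is not made up. A row lasts 1/8 s, in which the tool goes at most 62.5 mm and 10.7 degrees, less where a joint would pass 70% of its speed; a pose out of reach is approached as far as the arm can. A call is refused whole if a number of a shift passes 0.0625 or a number of a turn 0.188, either way. A call with a gripper value outside its range is refused whole. The fingers move at their own pace and stop on an object; "force" is the grip in N (left out, the last holds). Time passes only in rows, so rows that do not move let the fingers close. It gives the time, the measured TCP pose, the force and the opening at its end, in the units of the state.
- r.get_state(): the state, without advancing time (a new reading comes with each control period).
- vision.read_camera(name): name is "scene" or "top" or "wrist"; returns (picture, depth): 480x640x3 uint8, blue, green, red; 480x640 float32, m along the optical axis (not along the pixel's ray), 0 where there is no reading.
- vision.calibration(name): a dict with "intrinsics" (3x3 intrinsics, pixels), "rvec" (rotation vector, rad) and "tvec" (3), from world to camera coordinates, as OpenCV has them; the wrist camera has in their place "hand_eye" (4x4, takes a point from camera to tool coordinates, whose origin is the TCP and whose axes are the tool frame's). Camera axes: x right, y down, z forward; pixel columns grow to the right and rows downward; lengths in m; the calibration is good to about 2 mm. A picture is of the moment at which its call begins: read the wrist's pose just before it. calibration takes no time and is no camera call.
- r.sign_off(): hands the job in, once; it reports no verdict.
Trained networks look in the newest picture that a camera, given by its name, has taken for a name from the list of things; names that differ only in an ending like _2 or _b are one class to them, and where a whole thing is asked for, a point or a joint stands for the part that bears it (a point fixed in the world has none). Each returns a list of dicts, best first, with "p" (0 to 1); they miss things now and then, are a little off and sometimes report something else, mostly with a low value. They report only what shows in the picture. A call takes as long as a camera call. They do not tell look-alikes from the thing itself.
- vision.boxes_of(label, camera): "xy" ([column, row] in pixels, amid what is visible of it).
The state is a dict: "t": time; "q": joint angles; "qd": joint speeds; "effort": joint torques, N m; "tcp_pos": TCP position; "tcp_rot": TCP orientation; "force": force on the tool from outside, world axes, zero at the start; "moment": the same for the moment, N m; "opening": opening from 0.0 (shut) to 1.0 (fully open).
Only numpy, scipy, OpenCV 4.12 (cv2) and the standard library are available. Lean on these libraries where they do the work, as an engineer would, in place of code of your own. Each camera call takes 0.05 s, during which the arm holds its last target. There are 200 camera calls.

### The job

Three flat steel spacer plates lie on the table. Take the one whose two holes match the two upright pins of the stand, and lower it over both pins until it lies flat on the stand's two round shoulders. Leave the other two plates where they are.

Things in the scene. Friction and masses are not known exactly. Their poses are not given: they have to be found in the camera images.
- pin_stand: Fixed stand: dark steel base 170 x 70 x 8 mm, two round aluminium shoulders (54 mm diameter), an 11 mm steel pin upright in the middle of each. Origin: centre of the underside, on the table; x along the line of pins, z up. Pins at x = -48 and +48 mm, y = 0. Shoulder tops 26 mm, pin tips 66 mm above the origin; low (12 mm) between the shoulders.
- spacer_long: The plate that fits: flat dog-bone steel plate 150 mm long, 12 mm thick, about 0.4 kg: two round eyes (54 mm diameter) joined by a bar 36 mm wide, straight over the middle 40 mm. Through holes of 30 mm diameter at x = -48 and +48 mm, y = 0 (96 mm apart). Origin: centre of the underside, lying flat on the table; x along its length, z up. Either end may go to either pin.
- spacer_short: Does not fit, leave alone: the same dog-bone shape but only 116 mm long, its two 30 mm holes 62 mm apart; 54 mm wide eyes, bar 36 mm wide, 12 mm thick. Origin: centre of the underside; x along its length.
- spacer_blank: Does not fit, leave alone: the same outline as the right plate (150 mm long, eyes of 54 mm, bar 36 mm wide, 12 mm thick) but without any holes. Origin: centre of the underside; x along its length.
Mind the look-alikes: they are no part of the job. What is shaped like the spacer_long but purple is not meant.

How it is judged:
At the end, for the whole second after the job is handed in: The 150 mm plate with holes rests released on the stand, both pins through its holes: centre within 14 mm of the stand's middle in x and y, length within 0.3 rad of the pin line, within 4 mm of fully down, tilt under 0.08 rad, either face up. Other plates moved under 40 mm (x of spacer_long in the frame of pin_stand between -0.014 and 0.014 m and y of spacer_long in the frame of pin_stand between -0.014 and 0.014 m and ((angle between spacer_long's own z axis and vertical below 0.08 rad and z of spacer_long in the frame of pin_stand below 0.03 m) or (angle between spacer_long's own z axis and vertical above 3.06 rad and z of spacer_long in the frame of pin_stand below 0.042 m)) and angle between the x axis of spacer_long and the x axis of pin_stand, either way round below 0.3 rad and linear speed of spacer_long below 0.02 m/s); the robot touches nothing.
It fails at once if the short plate is moved 40 mm or more (distance of spacer_short from where it was at the start of the episode above 0.04 m).
It fails at once if the blank plate is moved 40 mm or more (distance of spacer_blank from where it was at the start of the episode above 0.04 m).
It also fails if it takes over 40 s, if anything falls off the work surface, if the arm or the gripper's body presses on something with over 40 N, if the wrist force passes 120 N, or if a joint passes its speed limit or range.

## Working session

There is one attempt and no reset: what is moved stays moved. The work goes in short steps, Python scripts to look and compute and a tool call to move; the robot and the scene stay as the last step left them, time stands still between calls to the robot, and variables do not carry over. Pictures are saved under pics/ and viewed, about 8 in all and at most 12, crops included, and the job is handed in when it is done.

Besides the shell and the picture viewer there is one more tool, called after "Emit:" as name(argument=value, ...) on one line, values as JSON. send_rows: Moves the arm, as the interface text tells. Its arguments: {"type":"object","properties":{"series":{"type":"array"},"force":{"type":"number"}},"required":["series"]}

```bash
ls; mkdir -p pics; cat > h.py <<'E'
import numpy as np, cv2
from station import r, vision
def grab(n,f=None):
    s=r.get_state(); im,d=vision.read_camera(n)
    if f: cv2.imwrite('pics/'+f,im)
    return s,im,d
def T(n,s):
    c=vision.calibration(n); K=np.array(c["intrinsics"])
    if n=="wrist":
        H=np.array(c["hand_eye"]); R=cv2.Rodrigues(np.array(s["tcp_rot"]))[0]
        W=np.eye(4);W[:3,:3]=R;W[:3,3]=s["tcp_pos"]; return K,W@H
    M=np.eye(4);M[:3,:3]=cv2.Rodrigues(np.array(c["rvec"]))[0];M[:3,3]=np.ravel(c["tvec"])
    return K,np.linalg.inv(M)
def world(n,s,d):
    K,M=T(n,s); v,u=np.mgrid[:d.shape[0],:d.shape[1]]
    P=np.stack([(u-K[0,2])/K[0,0]*d,(v-K[1,2])/K[1,1]*d,d],-1)
    return P@M[:3,:3].T+M[:3,3]
E
python3 - <<'E'
from h import *
s,a,d=grab("top","top1.png")
np.save("top_d.npy",d)
for l in ["pin_stand","spacer_long","spacer_short","spacer_blank"]: 
    W=world("top",s,d)
    for b in vision.boxes_of(l,"top"):
        x,y=map(int,b["xy"]); print(l,b["xy"],b["p"],W[y,x].round(3))
s2,b,_=grab("scene","sc1.png")
print(s, vision.calibration("top"))
E
```

```text
pics
pin_stand [163.9, 234.0] 0.64 [0.541 0.083 0.008]
spacer_long [299.0, 202.2] 0.67 [ 0.628 -0.244  0.01 ]
spacer_long [500.8, 293.7] 0.59 [ 0.414 -0.722  0.01 ]
spacer_short [248.1, 266.3] 0.84 [ 0.466 -0.128  0.013]
spacer_blank [343.6, 277.8] 0.78 [ 0.445 -0.354  0.012]
{'t': 0.0, 'q': array([ 1.22649650e+00,  3.07572494e-01,  1.50767176e+00, -8.70347949e-06,
        1.32837228e+00, -7.35228348e-02]), 'qd': array([-0.00087404,  0.0009474 , -0.00027894,  0.00109542,  0.00024178,
       -0.00054073]), 'effort': array([ 6.85812051e-05, -4.57561791e+01, -2.51915181e+01, -2.05203410e-04,
        1.34218630e-02, -2.91676827e-05]), 'tcp_pos': array([0.15360776, 0.55338915, 0.23038192]), 'tcp_rot': array([-1.32634691, -1.00620584,  1.00902323]), 'force': array([-0.55723728, -0.04651745,  0.20118837]), 'moment': array([-0.00568444, -0.00487967,  0.01630648]), 'opening': 1.000582007061817} {'intrinsics': array([[438.85472188,   0.        , 319.61715431],
       [  0.        , 438.85472188, 238.13452916],
       [  0.        ,   0.        ,   1.        ]]), 'rvec': array([ 2.12486339, -2.08371502,  0.22645033]), 'tvec': array([-0.30704584,  0.52182912,  0.95392332])}
```

View pics/top1.png

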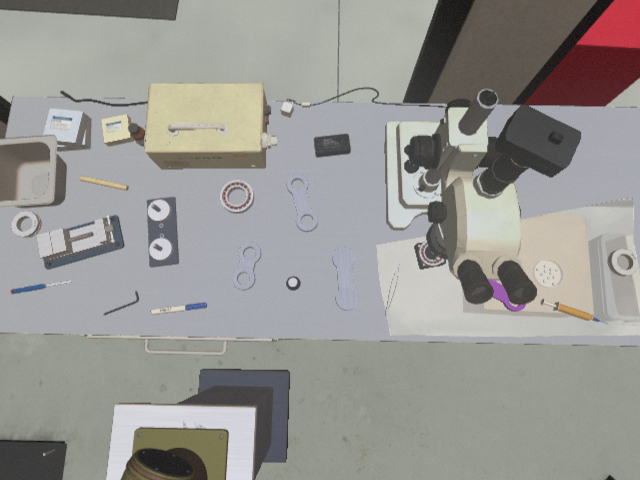

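View pics/sc1.png

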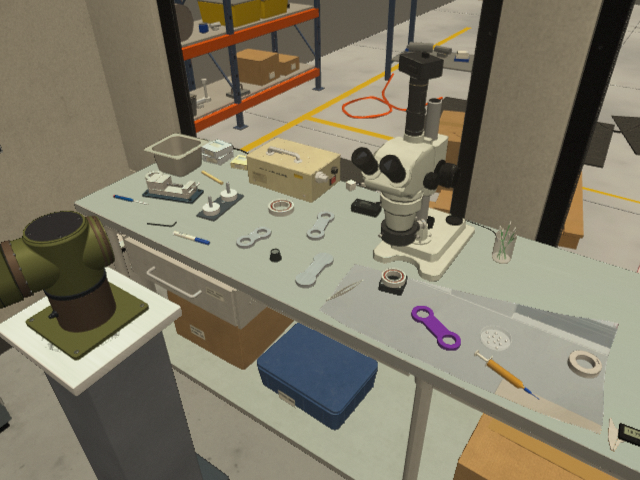

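Candidates: (299,202) has two holes and looks longer. (248,266) has two holes but is short. (344,278) has no holes. (505,293) is purple and not meant. I'll measure them and check a crop.

```bash
python3 - <<'E'
from h import *
im=cv2.imread("pics/top1.png"); d=np.load("top_d.npy"); W=world("top",None,d)
cv2.imwrite("pics/crop1.png",cv2.resize(im[160:320,130:370],None,fx=3.3,fy=3.3,interpolation=cv2.INTER_CUBIC))
print("table z",np.median(W[300:320,250:280,2]),W[210:230,330:360,2].std())
for n,(u,v) in dict(long=(299,202),short=(248,266),blank=(344,278),stand=(163,234)).items():
    sub=np.zeros(d.shape,bool); sub[v-42:v+42,u-25:u+25]=1
    m=sub&(W[...,2]>0.005)&(W[...,2]<(0.03 if n!="stand" else .08))
    k,l=cv2.connectedComponents(m.astype(np.uint8)); 
    if k<2: print(n,"none");continue
    i=1+np.argmax([ (l==j).sum() for j in range(1,k)])
    P=W[l==i]; rc=cv2.minAreaRect(P[:,:2].astype(np.float32)*1000)
    print(n,(l==i).sum(),np.round(rc,1) if 0 else rc, "z",np.percentile(P[:,2],[5,50,95]).round(4))
    if n=="stand":
        Q=P[P[:,2]>.02]; c,lab,cc=cv2.kmeans(Q[:,:2].astype(np.float32),2,None,(3,50,1e-5),3,cv2.KMEANS_PP_CENTERS); print(cc, cc.mean(0), Q[:,2].max())
# arm body pixel check
E
```

```text
table z -0.00028708355659867735 0.04264623894546587
long 784 ((627.4146118164062, -250.54708862304688), (148.87901306152344, 53.08739471435547), 15.888776779174805) z [0.008  0.0114 0.0147]
short 647 ((467.4464111328125, -122.66593933105469), (52.267024993896484, 113.76486206054688), 79.67554473876953) z [0.0081 0.0113 0.0147]
blank 1113 ((441.53912353515625, -358.29949951171875), (147.7332000732422, 52.971458435058594), 5.470210552215576) z [0.0084 0.0116 0.0147]
stand 1860 ((548.53466796875, 87.14910888671875), (170.58151245117188, 70.26455688476562), 8.242194175720215) z [0.0059 0.0109 0.0292]
[[0.5950615  0.0918403 ]
 [0.50038064 0.0786477 ]] [0.547721 0.085244] 0.06880752031705428
```

View pics/crop1.png

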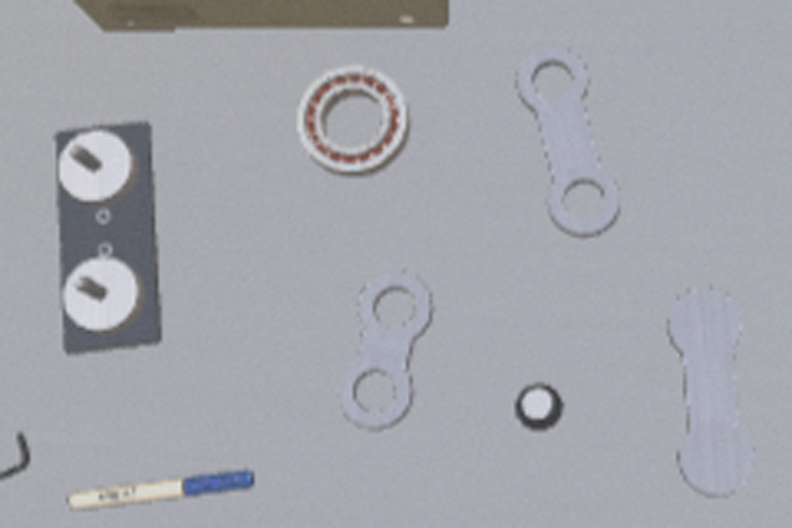

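The crop confirms it: the long plate at (299,202) measures 149 mm with two holes, and the short one measures 114 mm. Next I'll work out the rows.

```bash
cat >> h.py <<'E'
def plan(wps,jaw,step=0.055,prev=None):
    "wps: list of (xyz, yaw of tool x); prints tool-frame rows from the current pose"
    s=r.get_state(); R=cv2.Rodrigues(np.array(s["tcp_rot"]))[0]; p=np.array(s["tcp_pos"])
    print("t",s["t"],"p",p.round(4),"yaw",np.arctan2(R[1,0],R[0,0]).round(4),"down",R[:,1].round(4),"j6",s["q"][5].round(3),"op",round(s["opening"],3),"F",s["force"].round(1))
    for tp,ty in wps:
        y=np.arctan2(R[1,0],R[0,0]); dy=(ty-y+np.pi)%(2*np.pi)-np.pi
        if abs(dy)>np.pi/2: dy-=np.pi*np.sign(dy)   # half-turn symmetry
        n=int(max(1,np.ceil(np.linalg.norm(tp-p)/step),np.ceil(abs(dy)/0.17)))
        out=[]; dp=(np.array(tp)-p)/n; q0=p.copy()
        for i in range(n):
            tgt=q0+dp*(i+1); sh=np.round(R.T@(tgt-p),3); tw=np.round(-dy/n,3)
            out+= [*sh.tolist(),float(tw),jaw]
            p=p+R@sh; R=R@cv2.Rodrigues(np.array([0,tw,0.]))[0]
        print(n,"dyaw",round(dy,3)); 
        for k in range(0,len(out),50): print(out[k:k+50])
E
python3 - <<'E'
from h import *
yaw=np.radians(15.9+90)
plan([(np.array([.45,.1,.25]),yaw),(np.array([.60,-.25,.20]),yaw)],1.0,.05)
E
```

```text
t 0.3 p [0.1537 0.5538 0.231 ] yaw 1.3 down [-3.e-04 -7.e-04 -1.e+00] j6 -0.074 op 1.0 F [ 0.2  0.2 -0.5]
11 dyaw 0.548
[-0.033, -0.002, -0.037, -0.05, 1.0, -0.034, -0.001, -0.035, -0.05, 1.0, -0.036, -0.002, -0.034, -0.05, 1.0, -0.038, -0.002, -0.032, -0.05, 1.0, -0.039, -0.002, -0.029, -0.05, 1.0, -0.041, -0.001, -0.028, -0.05, 1.0, -0.042, -0.002, -0.026, -0.05, 1.0, -0.043, -0.002, -0.023, -0.05, 1.0, -0.044, -0.001, -0.022, -0.05, 1.0, -0.046, -0.002, -0.019, -0.05, 1.0]
[-0.046, -0.002, -0.017, -0.05, 1.0]
8 dyaw -0.002
[-0.047, 0.006, -0.006, 0.0, 1.0, -0.047, 0.007, -0.006, 0.0, 1.0, -0.048, 0.006, -0.006, 0.0, 1.0, -0.047, 0.006, -0.006, 0.0, 1.0, -0.047, 0.007, -0.006, 0.0, 1.0, -0.047, 0.006, -0.006, 0.0, 1.0, -0.048, 0.006, -0.006, 0.0, 1.0, -0.047, 0.006, -0.006, 0.0, 1.0]
```

Emit:
send_rows(series=[-0.033, -0.002, -0.037, -0.05, 1.0, -0.034, -0.001, -0.035, -0.05, 1.0, -0.036, -0.002, -0.034, -0.05, 1.0, -0.038, -0.002, -0.032, -0.05, 1.0, -0.039, -0.002, -0.029, -0.05, 1.0, -0.041, -0.001, -0.028, -0.05, 1.0, -0.042, -0.002, -0.026, -0.05, 1.0, -0.043, -0.002, -0.023, -0.05, 1.0, -0.044, -0.001, -0.022, -0.05, 1.0, -0.046, -0.002, -0.019, -0.05, 1.0])

```text
t: 1.55
tcp_pos: [0.4239, 0.1398, 0.2485]
tcp_rot: [-1.091, -1.378, 1.377]
force: [0.3, 0.4, 0.3]
opening: 1.0
```

Emit:
send_rows(series=[-0.046, -0.002, -0.017, -0.05, 1.0, -0.047, 0.006, -0.006, 0.0, 1.0, -0.047, 0.007, -0.006, 0.0, 1.0, -0.048, 0.006, -0.006, 0.0, 1.0, -0.047, 0.006, -0.006, 0.0, 1.0, -0.047, 0.007, -0.006, 0.0, 1.0, -0.047, 0.006, -0.006, 0.0, 1.0, -0.048, 0.006, -0.006, 0.0, 1.0, -0.047, 0.006, -0.006, 0.0, 1.0])

```text
t: 2.68
tcp_pos: [0.601, -0.2514, 0.2]
tcp_rot: [-1.064, -1.412, 1.412]
force: [0.4, -0.1, -0.1]
opening: 1.0
```

```bash
python3 - <<'E'
from h import *
s,im,d=grab("wrist","w1.png")
W=world("wrist",s,d)
m=(W[...,2]>0.006)&(W[...,2]<.02)&(np.hypot(W[...,0]-.627,W[...,1]+.25)<.1)
k,l=cv2.connectedComponents(m.astype(np.uint8)); i=1+np.argmax([(l==j).sum() for j in range(1,k)])
P=W[l==i]; print(len(P),cv2.minAreaRect(P[:,:2].astype(np.float32)*1000),P[:,2].mean())
plan([(np.array([.627,-.25,.10]),np.radians(105.9))],1.0)
E
```

```text
6137 ((631.0899658203125, -251.1280517578125), (149.43377685546875, 53.04121780395508), 15.955347061157227) 0.010186718169889074
t 2.725 p [ 0.6035 -0.2579  0.1989] yaw 1.8473 down [ 0.0025 -0.0054 -1.    ] j6 -2.312 op 1.002 F [ 3.7 -4.2 -0.3]
2 dyaw 0.001
[0.001, 0.049, -0.012, -0.0, 1.0, 0.001, 0.05, -0.013, -0.0, 1.0]
```

View pics/w1.png

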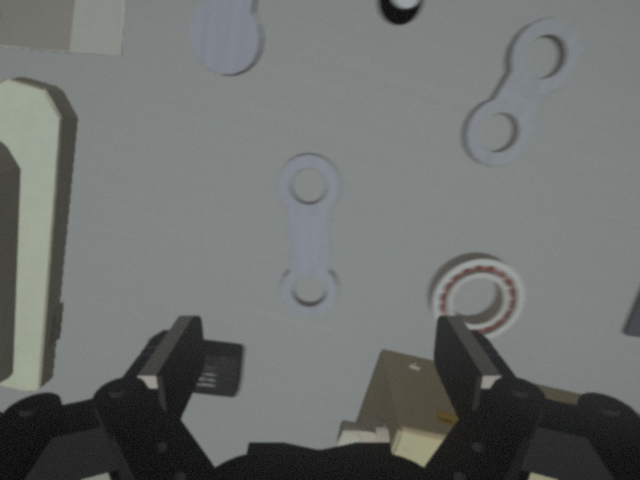

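The wrist view shows the long plate, two holes at (310,185) and (310,290), lined up between the fingers. The arm was still settling, so I'll descend, let it settle and measure again.

Emit:
send_rows(series=[-0.004, 0.04, -0.014, 0, 1, -0.004, 0.04, -0.014, 0, 1, 0, 0, 0, 0, 1, 0, 0, 0, 0, 1])

```text
t: 3.22
tcp_pos: [0.6298, -0.2499, 0.1213]
tcp_rot: [-1.064, -1.412, 1.412]
force: [0.3, -0.8, 0.9]
opening: 1.001
```

```bash
python3 - <<'E'
from h import *
s,im,d=grab("wrist")
W=world("wrist",s,d)
m=(W[...,2]>0.006)&(W[...,2]<.02)&(np.hypot(W[...,0]-.627,W[...,1]+.25)<.1)
k,l=cv2.connectedComponents(m.astype(np.uint8)); i=1+np.argmax([(l==j).sum() for j in range(1,k)])
P=W[l==i]; print(len(P),cv2.minAreaRect(P[:,:2].astype(np.float32)*1000),P[:,2].mean())
vv,uu=np.where(l==i); print(uu.min(),uu.max(),vv.min(),vv.max())
plan([(np.array([.629,-.251,.03]),np.radians(105.9))],1.0)
E
```

```text
10650 ((630.8096313476562, -251.39663696289062), (148.97280883789062, 52.91563034057617), 15.803468704223633) 0.010199851983689574
276 360 118 335
t 3.275 p [ 0.6302 -0.2501  0.1222] yaw 1.8502 down [ 0.0021 -0.0011 -1.    ] j6 -2.29 op 1.001 F [-0.2  0.4  0.1]
2 dyaw -0.002
[-0.0, 0.046, 0.001, 0.001, 1.0, -0.0, 0.046, 0.001, 0.001, 1.0]
```

Emit:
send_rows(series=[-0.001, 0.05, 0, 0, 1, 0, 0.045, 0, 0, 1, 0, 0.024, 0, 0, 1, 0, 0, 0, 0, 1])

```text
t: 3.78
tcp_pos: [0.6291, -0.2506, 0.0013]
tcp_rot: [-1.062, -1.411, 1.412]
force: [0.7, -0.1, 0.6]
opening: 1.0
```

Emit:
send_rows(series=[0, 0, 0, 0, -1, 0, 0, 0, 0, -1, 0, 0, 0, 0, -1, 0, 0, 0, 0, -1, 0, 0, 0, 0, -1, 0, 0, 0, 0, -1], force=80)

```text
t: 4.53
tcp_pos: [0.631, -0.2512, 0.0036]
tcp_rot: [-1.067, -1.413, 1.412]
force: [-0.5, 1.1, 6.8]
opening: 0.395
```

Emit:
send_rows(series=[0, -0.02, 0, 0, -1, 0, -0.04, 0, 0, -1, 0, -0.04, 0, 0, -1, 0, -0.03, 0, 0, -1, 0, 0, 0, 0, -1, 0, 0, 0, 0, -1])

```text
t: 5.28
tcp_pos: [0.6288, -0.2503, 0.13]
tcp_rot: [-1.061, -1.411, 1.412]
force: [-0.3, 0.7, -3.3]
opening: 0.388
```

```bash
cat >> h.py <<'E'
def plate(s,d,zlo,zhi):
    W=world("wrist",s,d); t=np.array(s["tcp_pos"])
    m=(W[...,2]>zlo)&(W[...,2]<zhi)&(np.hypot(W[...,0]-t[0],W[...,1]-t[1])<.09)
    m[:, :]&=True
    k,l=cv2.connectedComponents(m.astype(np.uint8)); i=1+np.argmax([(l==j).sum() for j in range(1,k)])
    return W[l==i]
E
python3 - <<'E'
from h import *
s,im,d=grab("wrist","w2.png")
z=s["tcp_pos"][2]
P=plate(s,d,z-.025,z+.02); print(len(P),cv2.minAreaRect(P[:,:2].astype(np.float32)*1000),P.mean(0),s["tcp_pos"])
A=np.c_[P[:,:2],np.ones(len(P))]; print("slopes",np.linalg.lstsq(A,P[:,2],rcond=None)[0])
yaw=np.radians(8.24+90)
plan([(np.array([.58,-.08,.15]),np.radians(102)),(np.array([.5482,.0862,.15]),yaw)],-1,.05)
E
```

```text
30613 ((624.202880859375, -252.729248046875), (138.8457489013672, 60.451568603515625), 11.311018943786621) [ 0.6142345  -0.25563266  0.13663845] [ 0.62876203 -0.25025822  0.12995302]
slopes [-0.0103749   0.00061517  0.14316833]
t 5.325 p [ 0.6284 -0.2501  0.1292] yaw 1.8499 down [-0.0035  0.0017 -1.    ] j6 -2.291 op 0.39 F [ 0.7 -0.3 -3.6]
4 dyaw -0.07
[0.044, -0.005, -0.0, 0.017, -1, 0.044, -0.005, 0.001, 0.017, -1, 0.045, -0.005, 0.001, 0.017, -1, 0.044, -0.005, 0.002, 0.017, -1]
4 dyaw -0.067
[0.042, 0.0, -0.001, 0.017, -1, 0.043, 0.0, -0.0, 0.017, -1, 0.042, 0.0, 0.001, 0.017, -1, 0.042, 0.0, 0.001, 0.017, -1]
```

View pics/w2.png

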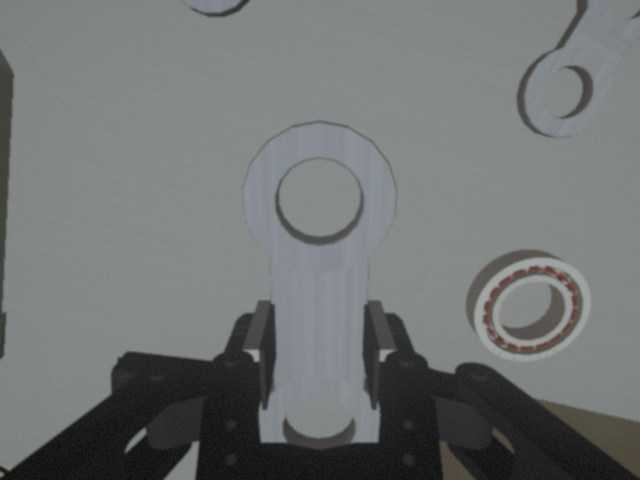

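The plate is gripped level at its bar, with the front hole at (320,198). Carry it over the stand.

Emit:
send_rows(series=[0.022, -0.005, 0, 0.01, -1, 0.044, -0.005, 0.001, 0.017, -1, 0.045, -0.005, 0.001, 0.017, -1, 0.044, -0.005, 0.002, 0.017, -1, 0.044, 0, 0, 0.017, -1, 0.043, 0.0, -0.0, 0.017, -1, 0.042, 0.0, 0.001, 0.017, -1, 0.042, 0.0, 0.001, 0.017, -1, 0.022, 0, 0, 0.007, -1, 0, 0, 0, 0, -1])

```text
t: 6.58
tcp_pos: [0.5466, 0.0897, 0.1505]
tcp_rot: [-1.134, -1.314, 1.317]
force: [0.2, 0.1, -3.2]
opening: 0.391
```

```bash
python3 - <<'E'
from h import *
r_=r.get_state()
s,im,d=grab("wrist","w3.png")
K,M=T("wrist",s)
W=world("wrist",s,d); z=s["tcp_pos"][2]
def ray(u,v,z):
    v=M[:3,:3]@np.array([(u-K[0,2])/K[0,0],(v-K[1,2])/K[1,1],1]); return M[:3,3]+v*(z-M[2,3])/v[2]
m=(np.abs(W[...,2]-z-.008)<.008); m[240:]=True; m[:90]=True
hole=cv2.connectedComponentsWithStats((~m[:,200:440]).astype(np.uint8))
for st,c in zip(hole[2],hole[3]): 
    if st[4]>1500: print(st,c+[200,0])
zt=np.median(W[215:235,255:265,2]); print("plate top z",zt)
h=ray(319.5,197.5,z+.0085); t=s["tcp_pos"]; R=cv2.Rodrigues(np.array(s["tcp_rot"]))[0]
print("hole tool",R.T@(h-t), "hole world",h)
# pins: high points
for u,v in [(319,198)]: pass
Q=W[(W[...,2]>.045)&(W[...,2]<.075)]; print(len(Q),Q.mean(0) if len(Q) else 0)
plan([(np.array([.5482,.0862,.15]),np.radians(98.24))],-1)
E
python3 - <<'E'
from h import *
s,im,d=grab("top","t2.png")
W=world("top",None,d)
cv2.imwrite("pics/t2c.png",cv2.resize(im[170:300,90:250],None,fx=4,fy=4,interpolation=cv2.INTER_CUBIC))
E
```

```text
[    0     0   240   480 89385] [319.41307826 262.92358897]
[    0    90   240   150 20570] [320.07875547 148.36091395]
[  78  158   83   81 5205] [318.72142171 197.9715658 ]
plate top z 0.15739805672801926
hole tool [-0.00059014 -0.0083723   0.04975585] hole world [0.49750722 0.08186559 0.1589698 ]
5476 [0.65500209 0.13205562 0.05679741]
t 6.625 p [0.5472 0.0885 0.1506] yaw 1.7163 down [-2.1e-03 -3.0e-04 -1.0e+00] j6 -1.632 op 0.391 F [-0.1 -0.2 -3.7]
1 dyaw -0.002
[-0.002, 0.001, -0.001, 0.002, -1]
```

View pics/w3.png

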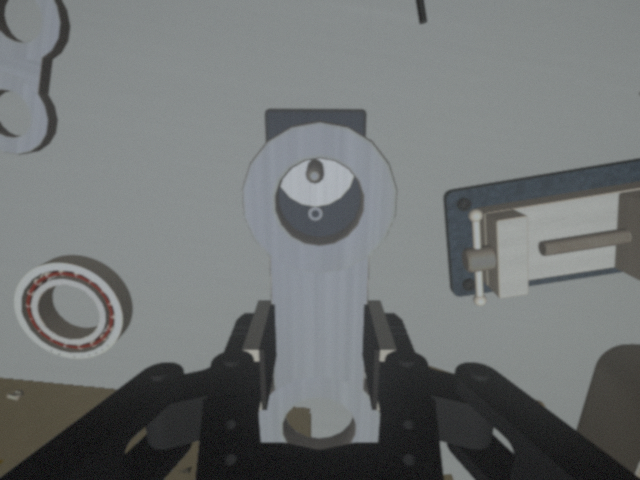

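```bash
python3 - <<'E'
from h import *
s,im,d=grab("wrist"); g=im[150:205,285:355].astype(int)
K,M=T("wrist",s)
def ray(u,v,z):
    v=M[:3,:3]@np.array([(u-K[0,2])/K[0,0],(v-K[1,2])/K[1,1],1]); return M[:3,3]+v*(z-M[2,3])/v[2]
print("pin tip",ray(315,176,.066),"hole",ray(319,198,s["tcp_pos"][2]+.0085),s["tcp_pos"])
E
```

```text
pin tip [0.50553179 0.07860863 0.066     ] hole [0.4987383  0.07983772 0.15923909] [0.54769549 0.08772113 0.15073909]
```

Emit:
send_rows(series=[-0.002, 0.035, -0.004, 0, -1, 0, 0.035, 0, 0, -1, 0, 0, 0, 0, -1, 0, 0, 0, 0, -1])

```text
t: 7.22
tcp_pos: [0.5537, 0.0854, 0.082]
tcp_rot: [-1.139, -1.314, 1.313]
force: [1.0, -0.5, -3.0]
opening: 0.388
```

```bash
python3 - <<'E'
from h import *
s,im,d=grab("wrist","w4.png"); print(s["tcp_pos"],s["force"])
W=world("wrist",s,d)
sub=W[140:250,265:375].reshape(-1,3); Q=sub[(sub[:,2]>.05)&(sub[:,2]<.07)]; print(len(Q),Q.mean(0) if len(Q) else 0)
cv2.imwrite("pics/w4c.png",cv2.resize(im[100:480,180:460],None,fx=1.5,fy=1.5))
E
```

```text
[0.55373523 0.0853776  0.08201157] [ 1.011154   -0.46365697 -2.95250268]
564 [0.50334474 0.07987698 0.0603796 ]
```

View pics/w4c.png

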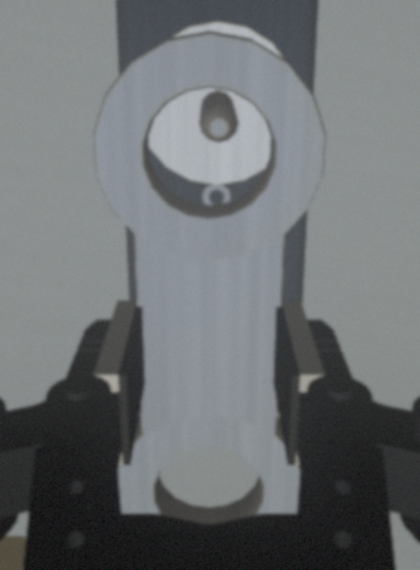

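Emit:
send_rows(series=[0.001, 0.015, 0, 0, -1, 0, 0.015, 0, 0, -1, 0, 0.012, 0, 0, -1, 0, 0.006, 0, 0, -1, 0, 0.002, 0, 0, -1, 0, 0, 0, 0, -1])

```text
t: 8.02
tcp_pos: [0.553, 0.087, 0.0313]
tcp_rot: [-1.138, -1.314, 1.314]
force: [0.5, -0.2, -3.2]
opening: 0.388
```

Emit:
send_rows(series=[0, 0.001, 0, 0, -1, 0, 0.001, 0, 0, -1, 0, 0, 0, 0, -1])

```text
t: 8.4
tcp_pos: [0.5531, 0.0869, 0.0297]
tcp_rot: [-1.139, -1.315, 1.314]
force: [-1.0, -1.0, -1.8]
opening: 0.388
```

Emit:
send_rows(series=[0, 0, 0, 0, 0.3, 0, 0, 0, 0, 0.3, 0, 0, 0, 0, 0.6, 0, 0, 0, 0, 0.6, 0, 0, 0, 0, 0.6])

```text
t: 9.02
tcp_pos: [0.5528, 0.0869, 0.0293]
tcp_rot: [-1.138, -1.314, 1.314]
force: [0.1, -0.2, 0.2]
opening: 0.797
```

Emit:
send_rows(series=[0, -0.02, 0, 0, 0.6, 0, -0.03, 0, 0, 0.6, 0, -0.05, 0, 0, 0.6, 0, -0.05, 0, 0, 0.6, 0, -0.02, 0, 0, 0.6, 0, 0, 0, 0, 0.6])

```text
t: 9.78
tcp_pos: [0.5541, 0.0871, 0.2013]
tcp_rot: [-1.141, -1.318, 1.312]
force: [0.7, 0.1, -0.6]
opening: 0.796
```

```bash
python3 - <<'E'
from h import *
s,im,d=grab("wrist","w5.png"); print(s["tcp_pos"],s["force"])
W=world("wrist",s,d)
m=(W[...,2]>.031)&(W[...,2]<.043)&(np.hypot(W[...,0]-.55,W[...,1]-.086)<.095)
k,l=cv2.connectedComponents(m.astype(np.uint8)); i=1+np.argmax([(l==j).sum() for j in range(1,k)])
P=W[l==i]; print(len(P),cv2.minAreaRect(P[:,:2].astype(np.float32)*1000),P[:,2].mean())
A=np.c_[P[:,:2],np.ones(len(P))]; print("slopes",np.linalg.lstsq(A,P[:,2],rcond=None)[0])
B=W[(W[...,2]>.003)&(W[...,2]<.072)&(np.hypot(W[...,0]-.55,W[...,1]-.086)<.095)]; print("stand",cv2.minAreaRect(B[:,:2].astype(np.float32)*1000))
E
```

```text
[0.55409591 0.08705401 0.20132181] [ 0.72143647  0.09868626 -0.5826996 ]
7611 ((553.2658081054688, 85.88925170898438), (148.31610107421875, 52.90269088745117), 7.758369445800781) 0.03618909138512049
slopes [-0.00034191  0.00109811  0.03628299]
stand ((551.8076171875, 86.83753967285156), (169.50982666015625, 70.01642608642578), 8.164885520935059)
```

View pics/w5.png

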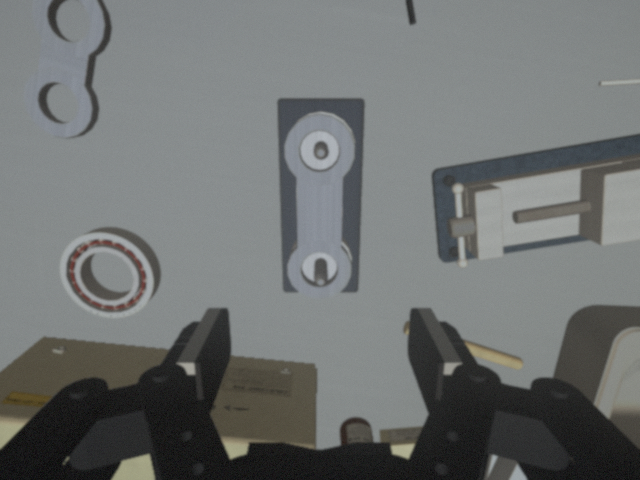

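Both pins, at (320,150) and (320,270), come through the holes. The plate is flat (slope about 0.001), about 2 mm off centre, with its top about 36 mm up (wrist depth reads about 2 mm low).

```bash
python3 -c "
from station import r
print(r.sign_off())"
```

```text
the job is handed in; nothing more can be done
None
```

The 150 mm plate with two holes now lies over both pins on the stand's shoulders. I released it, raised the arm clear and handed the job in at about 10 s; no verdict was reported.

**Last wrist-camera check:**
- **Position:** the plate is about 2 mm from the stand's middle.
- **Angle:** its length is about 0.4° off the pin line, and its tilt is about 0.001 rad.
- **Height:** the plate's top read 36 mm against a nominal 38 mm. That fits the 2 mm low reading the same camera gave for the plate on the table.

**Disagreement:** the top and wrist cameras placed the stand's middle about 4 mm apart in x. I centred on the wrist view, and either value leaves the plate within the 14 mm limit.

**Other plates:** I did not touch the short or blank plates, but I did not measure their positions again at the end.

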